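# Lock a bayonet filter cartridge into its filter head

### The job

Fit the filter cartridge into the filter head: feel for the slots with light pressure, push it in against the spring, twist it clockwise a quarter turn until it stops and let it rise into its catches, so that it stays locked in and upright when you let go. Be gentle, never pressing or twisting cartridge and head against each other with more than about 30 N, and leave the beaker, the flask and the timer where they stand.

Things in the scene. Friction and masses are not known exactly. Their poses are not given: they have to be found in the camera images.
- cartridge: loose bayonet filter cartridge standing upright, 70 mm tall, 0.08 to 0.16 kg. Origin: centre of its underside, z up. Steel stem, radius 15 mm (foot tapered to 11 mm over the lowest 4 mm), up to z = 34 mm. Two lugs on the stem along +x and -x, out to radius 21 mm, 9 mm wide, z = 6 to 12 mm. Black disc, radius 28 mm, z = 34 to 40 mm. Grip bar on top. Half a turn leaves it the same.
- bar (a point): middle of the cartridge's black upright grip bar, 55 mm above the cartridge's origin; the bar is 52 mm long along x (in line with the lugs), 14 mm thick along y and rises from 40 to 70 mm above the origin
- head: fixed filter head: grey base plate 100 x 100 x 10 mm carrying an upright round aluminium bowl, outer radius 33 mm, with a small upright rib outside on its -x side and a hose port low on its +y and -y sides. Origin: centre of the plate's underside on the bowl's axis, z up. The bowl is open above: mouth radius 24 mm, rim at z = 62 mm.
- lip (a point): on the bowl's axis at the top of the steel lip inside it (head z = 52 mm). Lip 8 mm thick, bore radius 16.5 mm for the stem, two opposite slots 13 mm wide for the lugs, set by hand somewhere between 0.2 and 1.1 rad anticlockwise from above of the head's +x and -x: find them by feel. With the lugs on the lip the cartridge's origin is at head z = 46 mm; over the slots it drops 4 mm onto the spring.
- spring (a point): on the bowl's axis at the top of the sprung follower at rest (head z = 42 mm). It pushes back 2.8 N at first, 0.7 N more per mm, with a hard stop at head z = 27.5 mm. With its origin pushed below head z = 32 mm the cartridge turns under the lip, clockwise from above only: 80 degrees to the catches, about 5 more to a stop. Let up there, it rises 3 mm and locks with its origin at head z = 35 mm.
- beaker: glass beaker, 61 x 65 x 81 mm, a bystander; origin at the centre of its underside
- flask: conical glass flask, 66 mm wide, 100 mm tall, a bystander; origin at the centre of its underside
- timer: flat white timer, 56 x 62 x 16 mm, a bystander; origin at the centre of its underside
There are look-alikes about, which are no part of the job. Leave any yellow look-alike of the cartridge alone.

How it is judged:
By the outcome, as a careful person would: the job done as asked, in the order asked, and still so for the second after the job is handed in, with the robot touching nothing.
It also fails if it takes over 72 s, if anything falls off the work surface, if the arm or the gripper's body presses on something with over 40 N, if the wrist force passes 120 N, or if a joint passes its speed limit or range.

### The arm

A 6-joint arm with a two-finger parallel gripper is mounted at the origin on the work surface; the furniture and walls round the work are solid. World frame = base frame: x ahead of the robot, y to its left, z up, the work surface at z = 0. Lengths are in m, angles in rad, forces in N, time in s.
With the tool pointing down it reaches from about 0.25 to 0.8 m from the base axis. Payload 8.5 kg.
Tool frame: the origin (TCP) lies on the front face of the gripper's body, between the roots of the fingers; the fingertips stand 73 mm ahead of it and the grasp point (between the pads) lies 54 mm ahead of it; z points along the fingers, y is the line along which they close (so a half turn about z gives the same grasp; the last joint's range is limited). The gripper opens to 85 mm and grips with 20 to 120 N. Pads are 22 mm wide; open, the fingers measure 114 mm over their backs; the gripper's body (76 mm by 85 mm) begins 54 mm behind the grasp point. The pads swing forward as they close: fully open they stand 13 mm farther back than shut.
Start: joints at [-1.118, 0.238, -0.013, 1.319, 0, 1.571], TCP at [0.23, -0.472, 0.304] pointing down, gripper open.
Joint ranges: [-2.66, 2.66], [-1.03, 1.9], [-1.14, 1.46], [-1.82, 2.27], [-1.45, 1.34], [-3.14, 3.14]. Speed limits (rad/s): [2.22, 2.22, 2.79, 3.14, 3.14, 3.14].

### API

Orientations are given as a rotation vector (axis times angle).
In Python, from cell import robot gives the robot as it stands.
- The arm moves only by the tool carry_out, never from a script. Its arguments are lists of equal length, an entry for each row: "dp": the shift along the tool's x, y, z scaled (see below), a list of three; "dr": the turn, a rotation vector about the tool's x, y, z scaled (see below), a list of three; "jaw": the closure, from -1 (fully open) to 1 (shut). A call has 1 to 20 rows; each row is the pose to reach, as a shift and turn from the pose commanded when the call began, along the tool's axes at that moment; what a row does not reach only later rows make up. The controller multiplies each number of a shift by 0.3 m and each number of a turn by 90 degrees. A row lasts 1/8 s, in which the tool goes at most 62.5 mm and 10.7 degrees, less where a joint would pass 70% of its speed; a pose out of reach is approached as far as the arm can. A call with a number of a shift or a turn outside -1 to 1 is refused whole. A call with a gripper value outside its range is refused whole. The fingers move at their own pace and stop on an object; "grip_force" is the grip in N (left out, the last holds). Time passes only in rows, so rows that repeat a pose let the fingers close. It gives the time, the measured TCP pose, the force, the opening and the grip force at its end, in the units of the state.
- robot.read_state(): the state, without advancing time (a new reading comes with each control period).
- robot.capture(name): name is "scene" or "top"; returns a dict with "img" (384x512x3 uint8, red, green, blue), "intrinsics" (3x3 intrinsics, pixels), "rvec" (rotation vector, rad) and "tvec" (3), from world to camera coordinates, as OpenCV has them. Camera axes: x right, y down, z forward; pixel columns grow to the right and rows downward; lengths in m; the calibration is good to about 2 mm. A picture is of the moment at which its call begins. There is no depth.
- robot.finish_job(): hands the job in; it is judged then, once.
Trained networks look in a picture, given as the dict that the camera call returned (one of the last four; its "shot" number tells which), for a name from the list of things; names that differ only in an ending like _2 or _b are one class to them, and where a whole thing is asked for, a point or a joint stands for the part that bears it (a point fixed in the world has none). Each returns a list of dicts, best first, with "score" (0 to 1); they miss things now and then, are a little off and sometimes report something else, mostly with a low value. They report only what shows in the picture. A call takes as long as a camera call. They do not tell look-alikes from the thing itself.
- robot.spot_in(picture, target): "box" ([centre column, centre row, width, height] in pixels, round what is visible of it).
- robot.cut_out(picture, target): "region" (384x512 bool, what is visible of it) and "box" ([centre column, centre row, width, height] in pixels, round what is visible of it).
The state is a dict: "time_s": time; "joint_positions": joint angles; "dq": joint speeds; "joint_torque": joint torques, N m; "ee_pos": TCP position; "orientation": TCP orientation; "contact_force": force on the tool from outside, world axes, zero at the start; "ft_torque": the same for the moment, N m; "opening": finger opening in m; "grasp_force": force on a finger pad.
Only numpy, scipy, OpenCV 4.12 (cv2) and the standard library are available. Lean on these libraries where they do the work, as an engineer would, in place of code of your own. Each camera call takes 0.05 s, during which the arm holds its last target. There are 200 camera calls.

## Working session

There is one attempt and no reset: what is moved stays moved. The work goes in short steps, Python scripts to look and compute and a tool call to move; the robot and the scene stay as the last step left them, time stands still between calls to the robot, and variables do not carry over. Pictures are saved under pics/ and viewed, at most 10 in all, crops included, and the job is handed in when it is done.

Besides the shell and the picture viewer there is one more tool, called after "Call:" as name(argument=value, ...) on one line, values as JSON. carry_out: Moves the arm, as the interface text tells. Its arguments: {"type":"object","properties":{"dp":{"type":"array"},"dr":{"type":"array"},"jaw":{"type":"array"},"grip_force":{"type":"number"}},"required":["dp","dr","jaw"]}

```bash
mkdir -p pics; cat > h.py <<'E'
import numpy as np, cv2
from cell import robot
def cap(n):
    return robot.capture(n)
def save(img,p,scale=1):
    cv2.imwrite(p,cv2.resize(img[:,:,::-1],None,fx=scale,fy=scale,interpolation=cv2.INTER_CUBIC))
def proj(c,P):
    return cv2.projectPoints(np.atleast_2d(np.array(P,float)),c["rvec"],c["tvec"],c["intrinsics"],None)[0][:,0]
def back(c,uv,z):
    R=cv2.Rodrigues(np.array(c["rvec"],float))[0]; t=np.array(c["tvec"],float).ravel()
    d=R.T@np.linalg.inv(c["intrinsics"])@np.array([uv[0],uv[1],1.0]); o=-R.T@t
    return o+d*(z-o[2])/d[2]
E
python3 - <<'E'
from h import *
ims=[]
for n in("top","scene"):
    c=cap(n); ims.append(c["img"]); R=cv2.Rodrigues(np.array(c["rvec"],float))[0]
    print(n,"cam",-R.T@np.array(c["tvec"]).ravel(), c["intrinsics"][0][0])
    for t in("cartridge","head","beaker","flask","timer"):
        for d in robot.spot_in(c,t): print(n,t,round(d["score"],2),np.round(d["box"]),np.round(back(c,d["box"][:2],0.03),3))
    save(c["img"],f"pics/{n}.png",1.5)
E
```

```text
top cam [ 0.47898503 -0.0739697   1.14488113] 384.0521900528619
top cartridge 0.65 [184. 205.  20.  20.] [0.551 0.137 0.03 ]
top head 0.79 [288. 208.  38.  36.] [ 0.542 -0.166  0.03 ]
top beaker 0.81 [366. 215.  26.  22.] [ 0.525 -0.392  0.03 ]
top flask 0.97 [276. 143.  18.  26.] [ 0.736 -0.129  0.03 ]
top timer 0.77 [232. 191.  24.  24.] [ 0.594 -0.003  0.03 ]
top timer 0.27 [151. 232.  21.  23.] [0.472 0.231 0.03 ]
scene cam [-0.51569247  0.43411777  0.70221035] 494.35519489310803
scene cartridge 0.78 [159. 251.  27.  39.] [0.48  0.225 0.03 ]
scene cartridge 0.62 [188. 227.  18.  27.] [0.558 0.129 0.03 ]
scene beaker 0.8 [362. 193.  17.  29.] [ 0.54  -0.408  0.03 ]
scene flask 0.96 [246. 179.  20.  36.] [ 0.765 -0.127  0.03 ]
scene timer 0.73 [231. 218.  23.  17.] [0.555 0.01  0.03 ]
```

View pics/top.png

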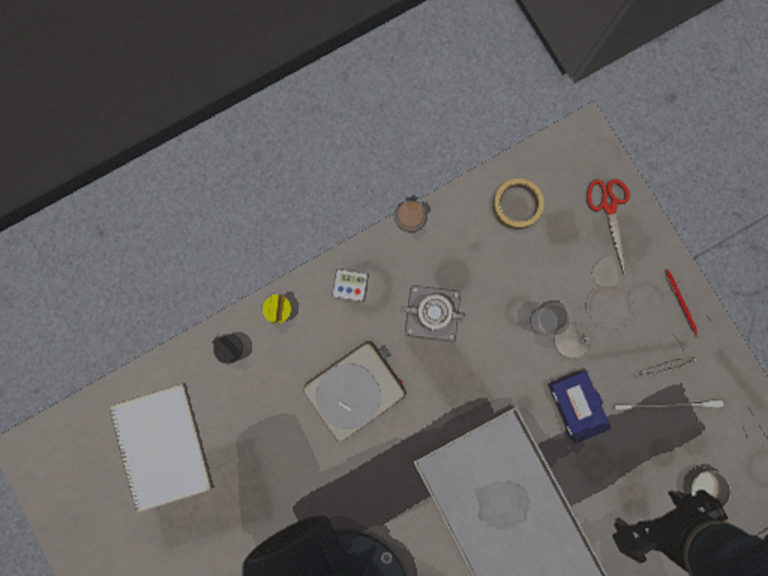

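View pics/scene.png

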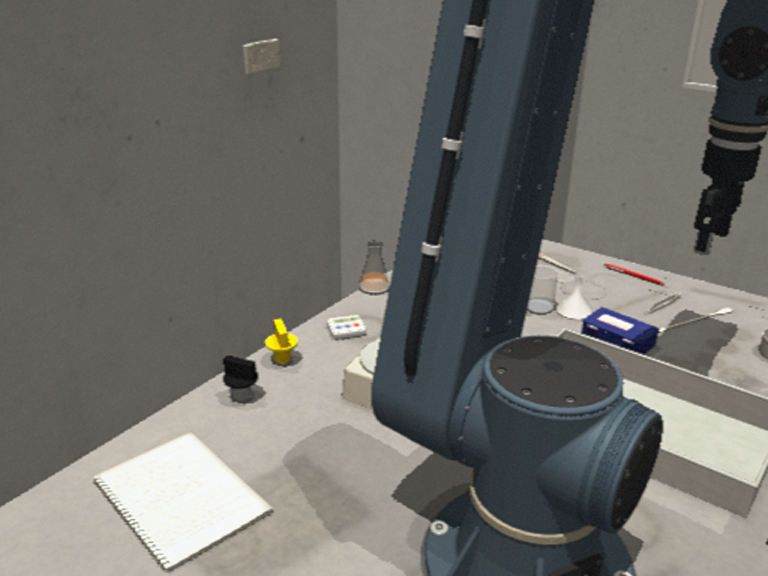

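Candidates for the cartridge are the black one at top (228,348)/1.5 = (152,232) and scene (160,252), and the yellow look-alike at top (184,205) and scene (188,227). I choose the black one, since the cartridge has a black disc and bar. The head is at top (289,208). Next is one close crop of both.

```bash
python3 - <<'E'
from h import *
c=cap("top"); s=cap("scene")
def crop(im,u,v,r=25,k=8): return cv2.resize(im[v-r:v+r,u-r:u+r],None,fx=k,fy=k,interpolation=cv2.INTER_CUBIC)
a=np.hstack([crop(c["img"],152,232),crop(c["img"],289,208)])
b=crop(s["img"],160,250,25,6)
b=np.pad(b,((0,0),(0,500),(0,0)))
cv2.imwrite("pics/crop.png",a[:,:,::-1]); 
g=c["img"].max(2)
# bar+disc blob near cartridge
for n,cc in(("top",c),("scene",s)):
    for t in("cartridge","bar","head","lip"):
        for d in robot.cut_out(cc,t):
            m=d["region"]; ys,xs=np.nonzero(m); print(n,t,round(d["score"],2),np.round(d["box"],1),xs.mean().round(1),ys.mean().round(1),m.sum(), np.round(cv2.minAreaRect(np.c_[xs,ys].astype(np.float32))[2],1))
cv2.imwrite("pics/crop2.png",crop(s["img"],160,250,25,8)[:,:,::-1])
E
```

```text
top cartridge 0.84 [151.4 235.1  24.9  17.9] 151.4 231.5 325 90.0
top cartridge 0.83 [185.3 206.9  23.8  14.9] 183.6 205.7 271 90.0
top bar 0.62 [183.7 206.1  19.7  19.5] 183.9 205.3 301 90.0
top bar 0.62 [290.3 207.9  38.8  37.5] 288.0 208.2 1125 7.1
top bar 0.53 [154.  232.8  18.4  18.3] 151.4 232.0 319 90.0
top head 0.97 [289.9 208.4  37.2  37.2] 288.2 208.2 1165 6.7
top lip 0.81 [291.4 208.6  40.8  33.1] 288.1 208.2 1153 7.4
scene cartridge 0.87 [159.2 253.2  25.3  28.5] 158.8 251.0 502 90.0
scene cartridge 0.66 [363.4 192.6  19.8  30.3] 361.6 192.7 495 11.3
scene cartridge 0.56 [188.9 227.8  19.4  30. ] 186.7 228.5 354 23.2
scene bar 0.72 [158.8 251.9  23.7  30.9] 159.1 250.8 533 90.0
scene bar 0.54 [184.1 227.5  22.9  25. ] 186.3 228.2 332 50.7
scene head 0.34 [247.3 177.7  21.8  34.8] 248.8 180.0 475 90.0
```

View pics/crop.png

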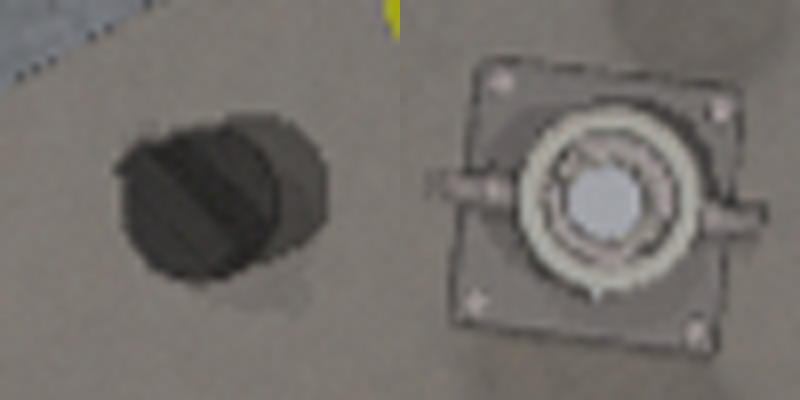

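View pics/crop2.png

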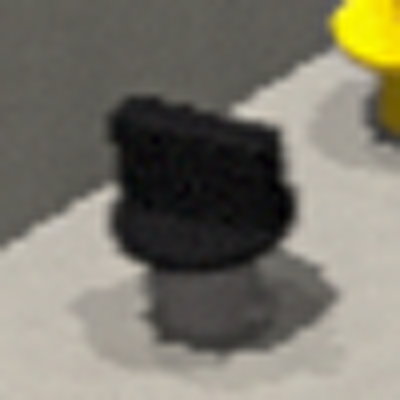

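The crops show the black cartridge at top (151.5,231.5), with its bar running upper-left to lower-right, standing upright with a steel stem. The head's plate corners are clear and its rib is at the bottom (image down), so head +x is roughly image up. I'll fit both poses.

```bash
cat > fit.py <<'E'
from h import *
from scipy.optimize import minimize
def circ(r,z,n=40):
    a=np.linspace(0,2*np.pi,n); return np.c_[r*np.cos(a),r*np.sin(a),0*a+z]
def box(x,y,z0,z1): return np.array([[i*x,j*y,z] for i in(-1,1) for j in(-1,1) for z in(z0,z1)],float)
PARTS=[np.r_[circ(.028,.034),circ(.028,.040)],box(.026,.007,.040,.070)]
def mask(c,p,z=0,K=4):
    ct,st=np.cos(p[2]),np.sin(p[2]); R=np.array([[ct,-st,0],[st,ct,0],[0,0,1]])
    m=np.zeros((384*K,512*K),np.uint8)
    for q in PARTS:
        uv=proj(c,q@R.T+[p[0],p[1],z]); h=cv2.convexHull(((uv+.5)*K).astype(np.float32)).round().astype(int)
        cv2.fillConvexPoly(m,h,1)
    return cv2.resize(m.astype(np.float32),(512,384),interpolation=cv2.INTER_AREA)
E
python3 - <<'E'
from fit import *
c=cap("top"); s=cap("scene"); D=[]
for cc,(u,v),lo,hi in((c,(152,232),58,85),(s,(160,250),35,60)):
    g=cc["img"].max(2).astype(float); w=np.zeros_like(g); w[v-22:v+22,u-22:u+22]=1
    print(np.sort(g[v-12:v+12,u-12:u+12].ravel())[::40])
    D.append((cc,np.clip((hi-g)/(hi-lo),0,1)*w,w))
def cost(p,which=(0,1)): return sum((np.abs(mask(D[i][0],p)-D[i][1])*D[i][2]).sum() for i in which)
for w in((0,1),(0,),(1,)):
    best=min((minimize(cost,[.48,.225,t],args=(w,),method="Nelder-Mead",options=dict(initial_simplex=[[.48,.225,t],[.49,.225,t],[.48,.235,t],[.48,.225,t+.3]])) for t in(0.4,0.8,1.2,-.8)),key=lambda r:r.fun)
    print(w,best.x.round(4),best.fun)
# head
f=lambda X,Y:((X-400+.5)/8-.5+264,(Y+.5)/8-.5+183)
C=np.array([back(c,f(*q),.010)[:2] for q in((480,60),(742,90),(715,355),(455,322))]); print(C.round(4),C.mean(0))
rim=back(c,f(608,198),.062); foll=back(c,f(604,202),.042); rib=back(c,f(597,295),.055);print("rim",rim,"foll",foll,"rib",rib)
v=(C[0]+C[1]-C[2]-C[3]); v2=(C[0]+C[3]-C[1]-C[2]); print("yaw",np.arctan2(v[1],v[0]),np.arctan2(-v2[0],v2[1]))
st=robot.read_state(); print(st["ee_pos"],st["orientation"],st["contact_force"],st["opening"])
print(cv2.Rodrigues(np.array(st["orientation"]))[0].round(3))
E
```

```text
[ 37.  42.  45.  50.  53.  54.  55.  57.  68.  78. 101. 117. 124. 126.
 128.]
[  0.  15.  17.  19.  21.  23.  27.  31.  33.  37.  64.  76.  93. 151.
 194.]
(0, 1) [0.4722 0.2251 0.5398] 127.0036111111111
(0,) [0.4727 0.2247 0.7817] 49.574074074074076
(1,) [0.4701 0.2258 0.5616] 64.6875
[[ 0.5978 -0.1238]
 [ 0.587  -0.2211]
 [ 0.489  -0.2103]
 [ 0.5007 -0.1146]] [ 0.54363229 -0.16743603]
rim [ 0.54358249 -0.166694    0.062     ] foll [ 0.54333122 -0.16696212  0.042     ] rib [ 0.50959316 -0.16324224  0.055     ]
yaw -0.10241566553203224 -0.11676350227385561
[ 0.22965995 -0.47207128  0.30387497] [-3.06135733e+00 -7.05127694e-01 -1.99099766e-05] [-0.53477302  0.19946559 -0.11217658] 0.08526460606709557
[[ 0.899  0.437 -0.   ]
 [ 0.437 -0.899  0.   ]
 [ 0.    -0.    -1.   ]]
```

```bash
python3 - <<'E'
from fit import *
c=cap("top"); s=cap("scene")
f=lambda X,Y:((X+.5)/8-.5+135,(Y+.5)/8-.5+225)
for q in((112,110),(280,135),(130,97)): print(back(s,f(*q),.070).round(4))
D=[]
for cc,(u,v),lo,hi in((c,(152,232),58,66),(s,(160,250),40,50)):
    g=cc["img"].max(2).astype(float); w=np.zeros_like(g); w[v-22:v+22,u-22:u+22]=1
    D.append((cc,np.clip((hi-g)/(hi-lo),0,1)*w,w))
def cost(p,which=(0,1)): return sum((np.abs(mask(D[i][0],p)-D[i][1])*D[i][2]).sum() for i in which)
for w in((0,1),(0,),(1,)):
  for t in (.5,.6,.7,.8,.9,1.0):
    r=minimize(lambda q:cost([q[0],q[1],t],w),[.472,.225],method="Nelder-Mead",options=dict(initial_simplex=[[.472,.225],[.476,.225],[.472,.229]]));print(w,t,r.x.round(4),round(r.fun,1))
# bar direction: darkest pixels in top inside disc
g=c["img"].max(2).astype(float); ys,xs=np.nonzero(g[222:242,141:162]<49); xs=xs+141;ys=ys+222
P=np.array([back(c,(x,y),.07)[:2] for x,y in zip(xs,ys)]); l=cv2.fitLine(P.astype(np.float32),cv2.DIST_HUBER,0,.01,.01).ravel(); print(len(P),P.mean(0),np.arctan2(l[1],l[0]),np.ptp(P,0))
E
```

```text
[0.4829 0.2465 0.07  ]
[0.4501 0.2053 0.07  ]
[0.4877 0.24   0.07  ]
(0, 1) 0.5 [0.4719 0.2263] 103.3
(0, 1) 0.6 [0.472  0.2257] 107.0
(0, 1) 0.7 [0.4721 0.226 ] 110.5
(0, 1) 0.8 [0.4721 0.2262] 117.9
(0, 1) 0.9 [0.4721 0.2263] 124.2
(0, 1) 1.0 [0.4723 0.226 ] 130.8
(0,) 0.5 [0.4728 0.2265] 34.4
(0,) 0.6 [0.4728 0.2266] 33.7
(0,) 0.7 [0.4724 0.226 ] 32.7
(0,) 0.8 [0.4734 0.2266] 32.3
(0,) 0.9 [0.4723 0.2256] 33.1
(0,) 1.0 [0.4732 0.2262] 34.0
(1,) 0.5 [0.4706 0.226 ] 63.2
(1,) 0.6 [0.4702 0.2264] 66.1
(1,) 0.7 [0.4692 0.2252] 72.7
(1,) 0.8 [0.4692 0.2235] 80.1
(1,) 0.9 [0.4697 0.2238] 85.1
(1,) 1.0 [0.4698 0.2236] 90.2
109 [0.47448666 0.21163629] 0.7766696 [0.04985488 0.04524703]
```

Cartridge at (0.472, 0.226), bar direction about 0.85 rad. Head at (0.5436, -0.167), yaw about -0.11. I'll turn the wrist to the branch that leaves room for the clockwise twist (q6 about -0.4 at the grasp).

```bash
cat > go.py <<'E'
from h import *
import sys
from scipy.spatial.transform import Rotation as Ro
def go(x,y,z,phi):
    "print dp,dr for tool-down pose with tool x at world angle phi"
    st=robot.read_state(); R=Ro.from_rotvec(st["orientation"]); p=np.array(st["ee_pos"])
    T=Ro.from_matrix(np.array([[np.cos(phi),np.sin(phi),0],[np.sin(phi),-np.cos(phi),0],[0,0,-1]]))
    print("dp",(R.inv().apply(np.array([x,y,z])-p)/.3).round(4),"dr",((R.inv()*T).as_rotvec()/(np.pi/2)).round(4))
    X=R.as_matrix()[:,0]; print("pos",p.round(4),"phi",np.arctan2(X[1],X[0]).round(4),"F",np.round(st["contact_force"],2),"M",np.round(st["ft_torque"],2),"q",np.round(st["joint_positions"],2),"open",st["opening"],"gf",st["grasp_force"],"t",st["time_s"])
if __name__=="__main__": go(*map(float,sys.argv[1:5]))
E
python3 go.py 0.40 -0.24 0.28 1.63
```

```text
dp [ 0.8489 -0.4471  0.0796] dr [-1.000e-04 -1.000e-04 -7.494e-01]
pos [ 0.2297 -0.472   0.3039] phi 0.4528 F [-0.25 -0.24 -0.26] M [-0.02 -0.    0.01] q [-1.12  0.24 -0.01  1.32  0.    1.57] open 0.08506736977693168 gf 0.0 t 1.3
```

Call:
carry_out(dp=[[0.12, -0.06, 0.01], [0.24, -0.13, 0.02], [0.36, -0.19, 0.03], [0.48, -0.26, 0.05], [0.61, -0.32, 0.06], [0.73, -0.39, 0.07], [0.85, -0.447, 0.08], [0.85, -0.447, 0.08]], dr=[[0, 0, -0.107], [0, 0, -0.214], [0, 0, -0.321], [0, 0, -0.428], [0, 0, -0.535], [0, 0, -0.642], [0, 0, -0.75], [0, 0, -0.75]], jaw=[-1, -1, -1, -1, -1, -1, -1, -1])

```text
time_s: 2.3
ee_pos: [0.4014, -0.2382, 0.2797]
orientation: [-2.148, -2.292, -0.001]
contact_force: [-0.3, 0.1, 0.5]
opening: 0.0855
grasp_force: 0.0
```

```bash
python3 go.py 0.46 0.0 0.28 2.81
```

```text
dp [ 7.797e-01  2.464e-01 -5.000e-04] dr [ 2.000e-04 -2.000e-04 -7.475e-01]
pos [ 0.4014 -0.2382  0.2797] phi 1.6358 F [-0.25  0.12  0.5 ] M [-0.    0.01 -0.03] q [-0.54  0.15 -0.19  1.23  0.    0.97] open 0.0855119910222549 gf 0.0 t 2.3
```

Call:
carry_out(dp=[[0.11, 0.035, 0], [0.22, 0.07, 0], [0.33, 0.105, 0], [0.44, 0.14, 0], [0.55, 0.175, 0], [0.66, 0.21, 0], [0.78, 0.246, 0], [0.78, 0.246, 0]], dr=[[0, 0, -0.107], [0, 0, -0.214], [0, 0, -0.321], [0, 0, -0.428], [0, 0, -0.535], [0, 0, -0.642], [0, 0, -0.7475], [0, 0, -0.7475]], jaw=[-1, -1, -1, -1, -1, -1, -1, -1])

```text
time_s: 3.3
ee_pos: [0.4602, -0.001, 0.2799]
orientation: [0.523, 3.098, 0.0]
contact_force: [-0.4, -0.6, -0.2]
opening: 0.0853
grasp_force: 0.0
```

```bash
python3 go.py 0.472 0.226 0.20 3.99
```

```text
dp [0.2114 0.7274 0.2666] dr [ 0.000e+00  1.000e-04 -7.531e-01]
pos [ 0.4602 -0.001   0.2799] phi 2.807 F [-0.37 -0.58 -0.2 ] M [ 0.03 -0.01 -0.03] q [-0.    0.14 -0.2   1.23  0.    0.33] open 0.08528892205999491 gf 0.0 t 3.3
```

Call:
carry_out(dp=[[0.03, 0.104, 0.02], [0.06, 0.208, 0.05], [0.09, 0.312, 0.09], [0.12, 0.416, 0.13], [0.15, 0.52, 0.18], [0.18, 0.62, 0.22], [0.2114, 0.7274, 0.2666], [0.2114, 0.7274, 0.2666], [0.2114, 0.7274, 0.2666]], dr=[[0, 0, -0.107], [0, 0, -0.214], [0, 0, -0.321], [0, 0, -0.428], [0, 0, -0.535], [0, 0, -0.642], [0, 0, -0.753], [0, 0, -0.753], [0, 0, -0.753]], jaw=[-1, -1, -1, -1, -1, -1, -1, -1, -1])

```text
time_s: 4.42
ee_pos: [0.4723, 0.2238, 0.2001]
orientation: [1.284, -2.867, 0.001]
contact_force: [0.2, 0.5, -0.7]
opening: 0.0853
grasp_force: 0.0
```

```bash
python3 go.py 0.472 0.226 0.115 3.99; python3 - <<'E'
from h import *
s=cap("scene"); i=s["img"][175:275,100:220]; save(i,"pics/pre.png",5)
E
```

```text
dp [-0.005   0.0056  0.2835] dr [-0.0001 -0.0004 -0.004 ]
pos [0.4723 0.2238 0.2001] phi -2.2994 F [ 0.2   0.53 -0.7 ] M [ 0.01 -0.02 -0.03] q [ 0.44  0.29 -0.22  1.06 -0.   -0.4 ] open 0.08528447345580545 gf 0.0 t 4.425
```

View pics/pre.png

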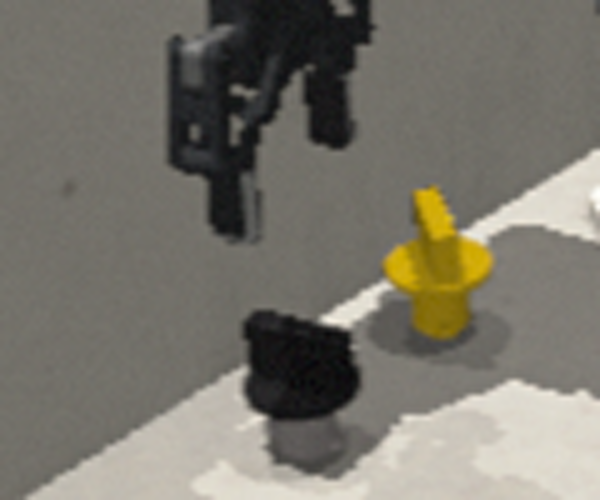

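The open fingers are centred above the black bar at about (300,345) in the crop, and the yellow look-alike is clear of them. I'll descend and grip.

Call:
carry_out(dp=[[-0.005, 0.006, 0.07], [-0.005, 0.006, 0.14], [-0.005, 0.006, 0.2], [-0.005, 0.006, 0.25], [-0.005, 0.006, 0.277], [-0.005, 0.006, 0.277], [-0.005, 0.006, 0.277], [-0.005, 0.006, 0.277], [-0.005, 0.006, 0.277], [-0.005, 0.006, 0.277], [-0.005, 0.006, 0.277], [-0.005, 0.006, 0.277], [-0.005, 0.006, 0.277], [-0.005, 0.006, 0.277]], dr=[[0, 0, -0.004], [0, 0, -0.004], [0, 0, -0.004], [0, 0, -0.004], [0, 0, -0.004], [0, 0, -0.004], [0, 0, -0.004], [0, 0, -0.004], [0, 0, -0.004], [0, 0, -0.004], [0, 0, -0.004], [0, 0, -0.004], [0, 0, -0.004], [0, 0, -0.004]], jaw=[-1, -1, -1, -1, -1, -1, 0.3, 0.5, 0.7, 1, 1, 1, 1, 1], grip_force=40)

```text
time_s: 6.22
ee_pos: [0.4719, 0.2275, 0.1171]
orientation: [-1.299, 2.86, 0.0]
contact_force: [-0.9, -0.2, 5.0]
opening: 0.0131
grasp_force: 41.1
```

```bash
python3 go.py 0.472 0.226 0.25 3.99
```

```text
dp [ 0.0031 -0.0035 -0.4429] dr [0.     0.0004 0.0027]
pos [0.4719 0.2275 0.1171] phi -2.289 F [-0.88 -0.23  4.96] M [0.01 0.16 0.01] q [ 0.45  0.37 -0.34  0.86  0.   -0.4 ] open 0.013102962644332885 gf 41.11724317073822 t 6.225
```

Call:
carry_out(dp=[[0, 0, -0.03], [0, 0, -0.1], [0, 0, -0.2], [0, 0, -0.3], [0, 0, -0.4], [0, 0, -0.443], [0, 0, -0.443], [0, 0, -0.443]], dr=[[0, 0, 0], [0, 0, 0], [0, 0, 0], [0, 0, 0], [0, 0, 0], [0, 0, 0], [0, 0, 0], [0, 0, 0]], jaw=[1, 1, 1, 1, 1, 1, 1, 1])

```text
time_s: 7.22
ee_pos: [0.4713, 0.2271, 0.2486]
orientation: [1.298, -2.859, -0.0]
contact_force: [-1.1, 0.6, -1.2]
opening: 0.0135
grasp_force: 40.3
```

```bash
python3 go.py 0.51 0.03 0.25 -2.19; python3 go.py 0.5436 -0.167 0.25 -2.09; python3 - <<'E'
from h import *
s=cap("scene"); u,v=proj(s,[.472,.226,.17])[0].astype(int); i=s["img"][v-40:v+40,u-50:u+50]; save(i,"pics/lift.png",6)
E
```

```text
dp [ 0.4099 -0.5295 -0.0044] dr [ 0.0005 -0.001  -0.063 ]
pos [0.4713 0.2271 0.2486] phi -2.289 F [-1.07  0.63 -1.25] M [-0.02 -0.01  0.03] q [ 0.45  0.26 -0.13  1.19  0.   -0.4 ] open 0.013481745633951821 gf 40.335094928741455 t 7.225
dp [ 0.8306 -1.0459 -0.0041] dr [ 0.0006 -0.001  -0.1267]
pos [0.4713 0.2271 0.2486] phi -2.289 F [-1.07  0.63 -1.25] M [-0.02 -0.01  0.03] q [ 0.45  0.26 -0.13  1.19  0.   -0.4 ] open 0.013481745633951821 gf 40.335094928741455 t 7.225
```

View pics/lift.png

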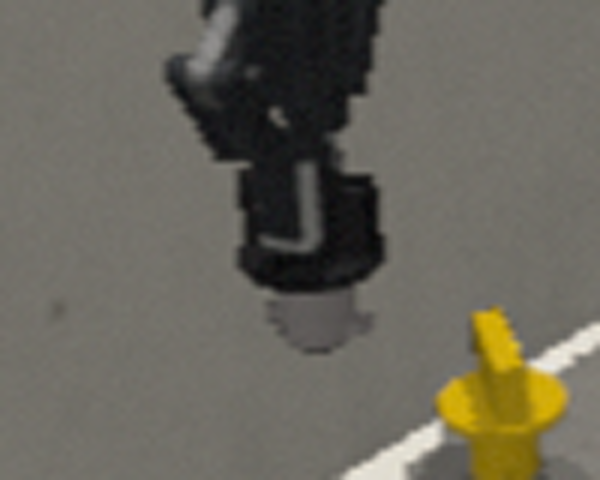

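The cartridge is held upright; its stem is at crop (315,320) with both lugs visible. I'll check the stem's offset from the tool axis along the bar numerically.

```bash
python3 - <<'E'
from fit import *
s=cap("scene"); st=robot.read_state(); p=np.array(st["ee_pos"]); th=-2.289+np.pi; z0=p[2]-.117
u,v=proj(s,[.472,.226,.17])[0].astype(int)
d=np.array([np.cos(th),np.sin(th),0])
for e in(-.003,0,.003):
    q=(proj(s,[p[:2].tolist()+[z0+h] for h in(.037,.02,.0)]+d*e)-[u-50,v-40]+.5)*6; print(e,q.round(1).tolist())
# row profile stem edges
for r in(306,312,336,342): print(r,s["img"][v-40+r//6,u-50+36:u-50+68].mean(1).round().astype(int).tolist())
for r in(258,270): print(r,s["img"][v-40+r//6,u-50+36:u-50+68].mean(1).round().astype(int).tolist())
E
```

```text
-0.003 [[313.6, 250.0], [317.2, 289.5], [321.4, 335.4]]
0 [[306.4, 248.8], [310.0, 288.4], [314.2, 334.2]]
0.003 [[299.1, 247.7], [302.8, 287.2], [307.1, 333.0]]
306 [108, 109, 110, 110, 109, 109, 110, 110, 96, 82, 82, 86, 91, 91, 92, 90, 91, 89, 88, 86, 83, 79, 78, 96, 110, 109, 109, 113, 111, 109, 111, 108]
312 [113, 113, 111, 108, 110, 108, 110, 111, 98, 87, 87, 88, 91, 91, 91, 92, 91, 87, 87, 82, 81, 80, 78, 78, 73, 70, 95, 110, 110, 109, 109, 108]
336 [111, 111, 109, 110, 110, 108, 107, 109, 108, 106, 108, 98, 91, 90, 90, 91, 89, 90, 86, 87, 82, 83, 98, 107, 108, 105, 109, 109, 110, 110, 108, 109]
342 [110, 111, 110, 110, 111, 108, 108, 109, 107, 108, 109, 106, 91, 86, 89, 90, 88, 89, 82, 83, 75, 93, 109, 108, 108, 108, 108, 108, 110, 111, 111, 107]
258 [109, 112, 111, 78, 32, 31, 32, 30, 20, 18, 21, 8, 12, 14, 16, 17, 16, 20, 11, 20, 24, 27, 28, 26, 26, 27, 27, 39, 87, 110, 111, 109]
270 [110, 113, 112, 110, 80, 39, 22, 16, 19, 18, 17, 21, 18, 23, 19, 20, 19, 23, 30, 36, 38, 34, 32, 23, 22, 38, 89, 110, 111, 111, 109, 109]
```

Call:
carry_out(dp=[[0.1, -0.13, 0], [0.2, -0.26, 0], [0.3, -0.38, 0], [0.4, -0.51, 0], [0.5, -0.63, 0], [0.6, -0.755, 0], [0.7, -0.88, 0], [0.78, -0.98, 0], [0.78, -0.98, 0], [0.78, -0.98, 0]], dr=[[0, 0, -0.02], [0, 0, -0.04], [0, 0, -0.06], [0, 0, -0.08], [0, 0, -0.1], [0, 0, -0.12], [0, 0, -0.127], [0, 0, -0.127], [0, 0, -0.127], [0, 0, -0.127]], jaw=[1, 1, 1, 1, 1, 1, 1, 1, 1, 1])

```text
time_s: 8.57
ee_pos: [0.5387, -0.142, 0.249]
orientation: [1.576, -2.716, -0.002]
contact_force: [-0.1, 0.4, -1.1]
opening: 0.0134
grasp_force: 40.3
```

```bash
python3 go.py 0.5444 -0.1655 0.195 -2.09
```

```text
dp [ 0.0585 -0.0556  0.1798] dr [ 0.0011 -0.     -0.    ]
pos [ 0.5387 -0.142   0.249 ] phi -2.09 F [-0.13  0.39 -1.08] M [ 0.04  0.01 -0.  ] q [-0.26  0.32 -0.05  1.21  0.   -1.31] open 0.013417349610257168 gf 40.28292775154114 t 8.575
```

Call:
carry_out(dp=[[0.02, -0.02, 0], [0.04, -0.04, 0.03], [0.0585, -0.0556, 0.06], [0.0585, -0.0556, 0.12], [0.0585, -0.0556, 0.18], [0.0585, -0.0556, 0.21], [0.0585, -0.0556, 0.22], [0.0585, -0.0556, 0.22], [0.0585, -0.0556, 0.22]], dr=[[0.001, 0, 0], [0.001, 0, 0], [0.001, 0, 0], [0.001, 0, 0], [0.001, 0, 0], [0.001, 0, 0], [0.001, 0, 0], [0.001, 0, 0], [0.001, 0, 0]], jaw=[1, 1, 1, 1, 1, 1, 1, 1, 1])

```text
time_s: 9.7
ee_pos: [0.5452, -0.1659, 0.1843]
orientation: [-1.577, 2.716, -0.003]
contact_force: [-0.7, -1.0, -1.2]
opening: 0.0131
grasp_force: 40.3
```

```bash
python3 go.py 0.5444 -0.1655 0.168 -2.09; python3 - <<'E'
from h import *
s=cap("scene"); u,v=proj(s,[.544,-.167,.08])[0].astype(int); print(u,v); a=s["img"][v-30:v+30,u-30:u+30]
t=cap("top"); b=t["img"][180:240,260:320]; save(np.hstack([a,b]),"pics/head.png",6)
E
```

```text
dp [0.0001 0.0033 0.0543] dr [-0.0016  0.0002  0.0003]
pos [ 0.5452 -0.1659  0.1843] phi -2.0895 F [-0.71 -0.95 -1.22] M [-0.02  0.01 -0.01] q [-0.3   0.38 -0.13  1.06 -0.   -1.35] open 0.013125658637183407 gf 40.281227231025696 t 9.7
291 191
```

View pics/head.png

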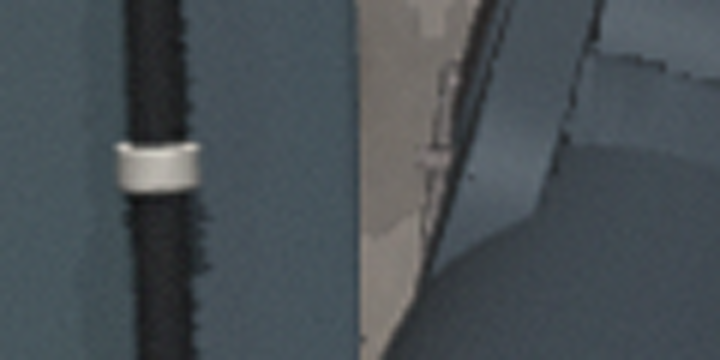

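Both cameras are blocked by the arm here, so I'll work by feel.

Call:
carry_out(dp=[[0, 0.003, 0.01], [0, 0.003, 0.02], [0, 0.003, 0.03], [0, 0.003, 0.04], [0, 0.003, 0.045], [0, 0.003, 0.045]], dr=[[-0.001, 0, 0], [-0.001, 0, 0], [-0.001, 0, 0], [-0.001, 0, 0], [-0.001, 0, 0], [-0.001, 0, 0]], jaw=[1, 1, 1, 1, 1, 1])

```text
time_s: 10.55
ee_pos: [0.5441, -0.1654, 0.1701]
orientation: [1.577, -2.717, -0.0]
contact_force: [-0.0, 0.7, -1.1]
opening: 0.0136
grasp_force: 40.3
```

Call:
carry_out(dp=[[0, 0, 0.005], [0, 0, 0.01], [0, 0, 0.013], [0, 0, 0.013]], dr=[[0, 0, 0], [0, 0, 0], [0, 0, 0], [0, 0, 0]], jaw=[1, 1, 1, 1])

```text
time_s: 11.05
ee_pos: [0.5441, -0.1654, 0.1662]
orientation: [1.577, -2.717, -0.0]
contact_force: [-0.8, 0.7, -0.8]
opening: 0.0134
grasp_force: 40.3
```

```bash
python3 go.py 0.5444 -0.1655 0.163 -2.09
```

```text
dp [-0.0001 -0.001   0.0108] dr [0.0001 0.     0.0003]
pos [ 0.5441 -0.1654  0.1662] phi -2.0895 F [-0.79  0.72 -0.8 ] M [-0.01  0.02 -0.  ] q [-0.3   0.39 -0.16  1.02  0.   -1.35] open 0.013368374667084487 gf 40.280975103378296 t 11.05
```

Call:
carry_out(dp=[[0, 0, 0.003], [0, 0, 0.006], [0, 0, 0.008], [0, 0, 0.008]], dr=[[0, 0, 0], [0, 0, 0], [0, 0, 0], [0, 0, 0]], jaw=[1, 1, 1, 1])

```text
time_s: 11.55
ee_pos: [0.5441, -0.1654, 0.1638]
orientation: [1.577, -2.717, -0.0]
contact_force: [0.0, 0.6, -1.5]
opening: 0.0133
grasp_force: 40.3
```

Call:
carry_out(dp=[[0, 0, 0.001], [0, 0, 0.003], [0, 0, 0.003], [0, 0, 0.003]], dr=[[0, 0, 0], [0, 0, 0], [0, 0, 0], [0, 0, 0]], jaw=[1, 1, 1, 1])

```text
time_s: 12.05
ee_pos: [0.5441, -0.1654, 0.163]
orientation: [1.577, -2.717, -0.0]
contact_force: [-0.4, -1.0, -0.8]
opening: 0.0131
grasp_force: 40.3
```

Call:
carry_out(dp=[[0, 0, 0.002], [0, 0, 0.003], [0, 0, 0.003]], dr=[[0, 0, 0], [0, 0, 0], [0, 0, 0]], jaw=[1, 1, 1])

```text
time_s: 12.42
ee_pos: [0.5442, -0.1655, 0.1623]
orientation: [-1.577, 2.717, -0.0]
contact_force: [-0.6, -0.4, 2.1]
opening: 0.0131
grasp_force: 40.8
```

Call:
carry_out(dp=[[0, 0, 0.002], [0, 0, 0.003], [0, 0, 0.003]], dr=[[0, 0, 0], [0, 0, 0], [0, 0, 0]], jaw=[1, 1, 1])

```text
time_s: 12.8
ee_pos: [0.5441, -0.1653, 0.1611]
orientation: [-1.577, 2.717, 0.001]
contact_force: [-1.5, 0.4, 0.6]
opening: 0.0133
grasp_force: 40.6
```

Call:
carry_out(dp=[[0, 0, 0.002], [0, 0, 0.003], [0, 0, 0.003]], dr=[[0, 0, 0], [0, 0, 0], [0, 0, 0]], jaw=[1, 1, 1])

```text
time_s: 13.18
ee_pos: [0.5441, -0.1654, 0.1604]
orientation: [-1.577, 2.717, 0.0]
contact_force: [-1.8, 1.4, 4.4]
opening: 0.0134
grasp_force: 41.2
```

```bash
python3 go.py 0.5444 -0.1655 0.163 -2.09
```

```text
dp [-0.     -0.001  -0.0086] dr [0.     0.0001 0.0003]
pos [ 0.5441 -0.1654  0.1604] phi -2.0896 F [-1.77  1.44  4.41] M [ 0.17  0.44 -0.19] q [-0.3   0.39 -0.17  1.01  0.   -1.35] open 0.013432437052309744 gf 41.152342557907104 t 13.175
```

About 5 N of pressure on the lip. Sweeping clockwise while watching the force.

Call:
carry_out(dp=[[0, 0, 0], [0, 0, 0], [0, 0, 0]], dr=[[0, 0, 0.03], [0, 0, 0.06], [0, 0, 0.06]], jaw=[1, 1, 1])

```text
time_s: 13.55
ee_pos: [0.5442, -0.1654, 0.1599]
orientation: [1.448, -2.788, -0.0]
contact_force: [1.0, -0.7, -0.2]
opening: 0.0135
grasp_force: 40.3
```

Call:
carry_out(dp=[[0, 0, 0], [0, 0, 0], [0, 0, 0]], dr=[[0, 0, 0.03], [0, 0, 0.06], [0, 0, 0.06]], jaw=[1, 1, 1])

```text
time_s: 13.92
ee_pos: [0.5442, -0.1654, 0.1601]
orientation: [1.317, -2.852, -0.0]
contact_force: [0.7, -0.8, -1.1]
opening: 0.0135
grasp_force: 40.3
```

Call:
carry_out(dp=[[0, 0, 0], [0, 0, 0], [0, 0, 0]], dr=[[0, 0, 0.03], [0, 0, 0.06], [0, 0, 0.06]], jaw=[1, 1, 1])

```text
time_s: 14.3
ee_pos: [0.5444, -0.1656, 0.1602]
orientation: [-1.182, 2.911, -0.001]
contact_force: [1.5, -1.4, -2.2]
opening: 0.0134
grasp_force: 40.4
```

```bash
python3 go.py 0.5444 -0.1655 0.163 -2.09
```

```text
dp [-0.0002  0.0002 -0.0092] dr [-3.000e-04 -1.000e-04 -1.783e-01]
pos [ 0.5444 -0.1656  0.1602] phi -2.3701 F [ 1.45 -1.43 -2.22] M [-0.37 -0.27  0.43] q [-0.3   0.4  -0.17  1.01 -0.   -1.07] open 0.013434439063573722 gf 40.394927859306335 t 14.3
```

Between φ -2.18 and -2.28 the press force vanished, so the lugs are in the slots. At -2.37 the slot wall resists. Backing off to the middle and descending to the spring.

Call:
carry_out(dp=[[0, 0, 0], [0, 0, 0], [0, 0, 0]], dr=[[0, 0, -0.03], [0, 0, -0.076], [0, 0, -0.076]], jaw=[1, 1, 1])

```text
time_s: 14.68
ee_pos: [0.5441, -0.1654, 0.1602]
orientation: [1.352, -2.836, -0.001]
contact_force: [0.2, -0.4, -1.3]
opening: 0.0136
grasp_force: 40.3
```

Call:
carry_out(dp=[[0, 0, 0.003], [0, 0, 0.006], [0, 0, 0.006]], dr=[[0, 0, 0], [0, 0, 0], [0, 0, 0]], jaw=[1, 1, 1])

```text
time_s: 15.05
ee_pos: [0.5442, -0.1654, 0.1586]
orientation: [-1.35, 2.837, 0.0]
contact_force: [-0.9, 0.3, 1.6]
opening: 0.0134
grasp_force: 40.7
```

```bash
python3 go.py 0.5444 -0.1655 0.163 -2.09
```

```text
dp [-0.0002 -0.0009 -0.0147] dr [ 0.000e+00  1.000e-04 -1.038e-01]
pos [ 0.5442 -0.1654  0.1586] phi -2.2531 F [-0.86  0.32  1.57] M [0.06 0.19 0.01] q [-0.3   0.4  -0.17  1.    0.   -1.18] open 0.01337341275352701 gf 40.70351421833038 t 15.05
```

Spring preload felt at the expected depth, so pushing in.

Call:
carry_out(dp=[[0, 0, 0.006], [0, 0, 0.012], [0, 0, 0.018], [0, 0, 0.02], [0, 0, 0.02]], dr=[[0, 0, 0], [0, 0, 0], [0, 0, 0], [0, 0, 0], [0, 0, 0]], jaw=[1, 1, 1, 1, 1])

```text
time_s: 15.68
ee_pos: [0.5442, -0.1654, 0.1527]
orientation: [-1.35, 2.836, -0.0]
contact_force: [-1.4, 0.5, 5.3]
opening: 0.0133
grasp_force: 41.3
```

Call:
carry_out(dp=[[0, 0, 0.006], [0, 0, 0.012], [0, 0, 0.018], [0, 0, 0.02], [0, 0, 0.02]], dr=[[0, 0, 0], [0, 0, 0], [0, 0, 0], [0, 0, 0], [0, 0, 0]], jaw=[1, 1, 1, 1, 1])

```text
time_s: 16.3
ee_pos: [0.5442, -0.1654, 0.147]
orientation: [-1.35, 2.836, -0.0]
contact_force: [-2.4, 0.5, 9.7]
opening: 0.0131
grasp_force: 41.8
```

```bash
python3 go.py 0.5444 -0.1655 0.147 -2.09
```

```text
dp [-0.0001 -0.0007  0.0001] dr [-0.0003  0.0002 -0.1037]
pos [ 0.5442 -0.1654  0.147 ] phi -2.2529 F [-2.38  0.46  9.73] M [0.26 0.72 0.01] q [-0.3   0.41 -0.19  0.98  0.   -1.18] open 0.013142913632708073 gf 41.84395372867584 t 16.3
```

Call:
carry_out(dp=[[0, 0, 0.003], [0, 0, 0.004], [0, 0, 0.004]], dr=[[0, 0, 0], [0, 0, 0], [0, 0, 0]], jaw=[1, 1, 1])

```text
time_s: 16.68
ee_pos: [0.5442, -0.1654, 0.1459]
orientation: [-1.35, 2.836, -0.0]
contact_force: [-3.6, 0.7, 11.3]
opening: 0.0132
grasp_force: 41.9
```

Call:
carry_out(dp=[[0, 0, 0], [0, -0.0005, 0], [0, -0.001, 0], [0, -0.001, 0]], dr=[[0, 0, 0.05], [0, 0, 0.1], [0, 0, 0.15], [0, 0, 0.15]], jaw=[1, 1, 1, 1])

```text
time_s: 17.18
ee_pos: [0.5448, -0.1658, 0.1462]
orientation: [-1.006, 2.975, -0.002]
contact_force: [-2.2, -0.1, 10.2]
opening: 0.0134
grasp_force: 42.0
```

```bash
python3 go.py 0.5444 -0.1655 0.147 -2.09
```

```text
dp [ 0.0005  0.0017 -0.0028] dr [-0.001   0.0003 -0.2545]
pos [ 0.5448 -0.1658  0.1462] phi -2.4898 F [-2.23 -0.08 10.25] M [ 0.    0.56 -0.13] q [-0.3   0.41 -0.19  0.97 -0.   -0.95] open 0.01340085261297042 gf 41.9676947593689 t 17.175
```

Call:
carry_out(dp=[[0, 0, 0], [0, -0.0005, 0], [0, -0.001, 0], [0, -0.001, 0]], dr=[[0, 0, 0.05], [0, 0, 0.1], [0, 0, 0.16], [0, 0, 0.16]], jaw=[1, 1, 1, 1])

```text
time_s: 17.68
ee_pos: [0.5452, -0.1662, 0.1463]
orientation: [-0.624, 3.077, -0.002]
contact_force: [-1.6, -0.3, 9.9]
opening: 0.0135
grasp_force: 42.0
```

Call:
carry_out(dp=[[0, 0, 0], [0, -0.0005, 0], [0, -0.001, 0], [0, -0.001, 0]], dr=[[0, 0, 0.05], [0, 0, 0.1], [0, 0, 0.16], [0, 0, 0.16]], jaw=[1, 1, 1, 1])

```text
time_s: 18.18
ee_pos: [0.5453, -0.1669, 0.1463]
orientation: [-0.233, 3.131, -0.003]
contact_force: [-2.3, -2.4, 9.6]
opening: 0.0131
grasp_force: 41.9
```

```bash
python3 go.py 0.5444 -0.1655 0.147 -2.09
```

```text
dp [ 0.0023  0.0049 -0.0024] dr [-1.700e-03  3.000e-04 -5.748e-01]
pos [ 0.5453 -0.1669  0.1463] phi -2.993 F [-2.28 -2.37  9.58] M [-0.61  0.48 -0.07] q [-0.3   0.41 -0.19  0.97 -0.   -0.45] open 0.013087384847259817 gf 41.94044351577759 t 18.175
```

Call:
carry_out(dp=[[0, 0, 0.002], [0, -0.0005, 0.002], [0, -0.001, 0.002], [0, -0.001, 0.002]], dr=[[0, 0, 0.05], [0, 0, 0.1], [0, 0, 0.16], [0, 0, 0.16]], jaw=[1, 1, 1, 1])

```text
time_s: 18.68
ee_pos: [0.5453, -0.1674, 0.1457]
orientation: [0.162, 3.136, -0.004]
contact_force: [-2.6, -3.8, 11.1]
opening: 0.0132
grasp_force: 42.0
```

Call:
carry_out(dp=[[0, 0, 0], [0, -0.0005, 0], [0, -0.001, 0], [0, -0.001, 0]], dr=[[0, 0, 0.05], [0, 0, 0.1], [0, 0, 0.15], [0, 0, 0.15]], jaw=[1, 1, 1, 1])

```text
time_s: 19.18
ee_pos: [0.5452, -0.1679, 0.1457]
orientation: [0.529, 3.095, -0.004]
contact_force: [-2.2, -5.8, 10.5]
opening: 0.0132
grasp_force: 42.0
```

```bash
python3 go.py 0.5444 -0.1655 0.147 -2.09
```

```text
dp [ 0.0053  0.0068 -0.0043] dr [-2.300e-03  3.000e-04 -8.849e-01]
pos [ 0.5452 -0.1679  0.1457] phi 2.8031 F [-2.16 -5.78 10.49] M [-1.13  0.65 -0.09] q [-0.3   0.41 -0.19  0.97 -0.    0.04] open 0.013212041261691785 gf 41.9819176197052 t 19.175
```

Call:
carry_out(dp=[[0, -0.001, 0], [-0.001, -0.0025, 0], [-0.001, -0.0025, 0]], dr=[[0, 0, 0.05], [0, 0, 0.1], [0, 0, 0.1]], jaw=[1, 1, 1])

```text
time_s: 19.55
ee_pos: [0.5448, -0.1687, 0.1456]
orientation: [0.77, 3.044, -0.004]
contact_force: [-4.6, -5.5, 11.8]
opening: 0.0131
grasp_force: 42.2
```

```bash
python3 go.py 0.5444 -0.1655 0.147 -2.09|tail -1
```

```text
pos [ 0.5448 -0.1687  0.1456] phi 2.6462 F [-4.59 -5.51 11.81] M [-1.22  0.93  0.11] q [-0.3   0.41 -0.19  0.97 -0.    0.2 ] open 0.013058038905442621 gf 42.15451776981354 t 19.55
```

Call:
carry_out(dp=[[0, 0, 0], [0, 0, 0], [0, 0, 0]], dr=[[0, 0, 0.02], [0, 0, 0.03], [0, 0, 0.03]], jaw=[1, 1, 1])

```text
time_s: 19.92
ee_pos: [0.5445, -0.1691, 0.1456]
orientation: [0.84, 3.026, -0.006]
contact_force: [-5.7, -7.5, 12.0]
opening: 0.0133
grasp_force: 42.4
```

```bash
python3 go.py 0.5444 -0.1655 0.147 -2.09|tail -1
```

```text
pos [ 0.5445 -0.1691  0.1456] phi 2.5998 F [-5.7  -7.46 12.  ] M [-1.85  1.42  0.3 ] q [-0.3   0.41 -0.19  0.97 -0.    0.24] open 0.013312347018726849 gf 42.383041977882385 t 19.925
```

Call:
carry_out(dp=[[-0.001, -0.001, 0], [-0.001, -0.002, 0]], dr=[[0, 0, 0.015], [0, 0, 0.025]], jaw=[1, 1])

```text
time_s: 20.18
ee_pos: [0.5441, -0.1698, 0.1456]
orientation: [0.9, 3.009, -0.006]
contact_force: [-6.5, -7.9, 13.4]
opening: 0.0131
grasp_force: 42.5
```

```bash
python3 go.py 0.5444 -0.1655 0.147 -2.09|tail -1
```

```text
pos [ 0.5441 -0.1698  0.1456] phi 2.5602 F [-6.5  -7.91 13.44] M [-1.81  1.72  0.37] q [-0.3   0.41 -0.19  0.97 -0.    0.28] open 0.013062351668045872 gf 42.544679045677185 t 20.175
```

At φ -3.72, about 84° from the slot centre, it resists as at a stop. Letting it rise slowly.

Call:
carry_out(dp=[[0, 0, -0.003], [0, 0, -0.006], [0, 0, -0.01], [0, 0, -0.014], [0, 0, -0.014]], dr=[[0, 0, 0], [0, 0, 0], [0, 0, 0], [0, 0, 0], [0, 0, 0]], jaw=[1, 1, 1, 1, 1])

```text
time_s: 20.8
ee_pos: [0.5439, -0.1697, 0.1488]
orientation: [-0.9, -3.009, 0.006]
contact_force: [-5.2, -8.3, 4.7]
opening: 0.0131
grasp_force: 41.2
```

```bash
python3 go.py 0.5444 -0.1655 0.147 -2.09|tail -1
```

```text
pos [ 0.5439 -0.1697  0.1488] phi 2.5607 F [-5.19 -8.28  4.67] M [-1.94  1.13  0.29] q [-0.3   0.41 -0.18  0.98 -0.    0.28] open 0.013059204314419993 gf 41.197510957717896 t 20.8
```

Call:
carry_out(dp=[[0, 0, -0.003], [0, 0, -0.006], [0, 0, -0.006]], dr=[[0, 0, 0], [0, 0, 0], [0, 0, 0]], jaw=[1, 1, 1])

```text
time_s: 21.18
ee_pos: [0.5439, -0.1697, 0.1505]
orientation: [-0.9, -3.009, 0.006]
contact_force: [-4.4, -8.4, 2.9]
opening: 0.0134
grasp_force: 41.1
```

```bash
python3 go.py 0.5444 -0.1655 0.147 -2.09|tail -1
```

```text
pos [ 0.5439 -0.1697  0.1505] phi 2.5607 F [-4.39 -8.4   2.87] M [-2.03  1.06  0.33] q [-0.3   0.41 -0.18  0.99 -0.    0.28] open 0.013385102225426016 gf 41.102668046951294 t 21.175
```

The lateral load acts across the bar, as one lug against the stop would give. Relaxing the twist slightly and continuing up.

Call:
carry_out(dp=[[0, -0.002, -0.002], [0, -0.002, -0.005], [0, -0.002, -0.006]], dr=[[0, 0, -0.01], [0, 0, -0.015], [0, 0, -0.015]], jaw=[1, 1, 1])

```text
time_s: 21.55
ee_pos: [0.5439, -0.1698, 0.1522]
orientation: [-0.864, -3.02, 0.004]
contact_force: [-2.0, -6.8, -0.2]
opening: 0.0132
grasp_force: 40.5
```

```bash
python3 go.py 0.5444 -0.1655 0.147 -2.09|tail -1
```

```text
pos [ 0.5439 -0.1698  0.1522] phi 2.5844 F [-2.03 -6.82 -0.18] M [-1.57  0.49  0.11] q [-0.3   0.4  -0.18  0.99 -0.    0.26] open 0.013178782915912105 gf 40.48624277114868 t 21.55
```

Call:
carry_out(dp=[[0, 0, -0.002], [0, 0, -0.004], [0, 0, -0.004]], dr=[[0, 0, 0], [0, 0, 0], [0, 0, 0]], jaw=[1, 1, 1])

```text
time_s: 21.92
ee_pos: [0.5438, -0.1698, 0.1523]
orientation: [-0.864, -3.019, 0.004]
contact_force: [0.6, -7.3, -9.7]
opening: 0.0129
grasp_force: 39.4
```

```bash
python3 go.py 0.5444 -0.1655 0.147 -2.09|tail -1
```

```text
pos [ 0.5438 -0.1698  0.1523] phi 2.5843 F [ 0.6  -7.33 -9.67] M [-1.73 -0.09  0.05] q [-0.3   0.4  -0.18  0.99 -0.    0.26] open 0.012870548135630317 gf 39.385687708854675 t 21.925
```

It stops at origin z of about 35 mm and resists being pulled up, so it is in the catches. Relieving the load, then opening.

Call:
carry_out(dp=[[0, -0.002, 0.002], [0, -0.003, 0.004], [0, -0.003, 0.004]], dr=[[0, 0, 0], [0, 0, 0], [0, 0, 0]], jaw=[1, 1, 1])

```text
time_s: 22.3
ee_pos: [0.5437, -0.17, 0.1523]
orientation: [-0.863, -3.02, 0.002]
contact_force: [-0.8, -5.9, -4.0]
opening: 0.0132
grasp_force: 40.3
```

Call:
carry_out(dp=[[0, 0, 0], [0, 0, 0], [0, 0, 0], [0, 0, 0], [0, 0, 0], [0, 0, 0]], dr=[[0, 0, 0], [0, 0, 0], [0, 0, 0], [0, 0, 0], [0, 0, 0], [0, 0, 0]], jaw=[0.6, 0.5, 0.3, 0, 0, 0])

```text
time_s: 23.05
ee_pos: [0.5439, -0.1694, 0.1525]
orientation: [-0.863, -3.021, -0.0]
contact_force: [-0.1, -0.1, 0.4]
opening: 0.0428
grasp_force: 0.0
```

```bash
python3 go.py 0.5438 -0.1698 0.26 2.584
```

```text
dp [-0.0004 -0.0012 -0.3583] dr [ 0.     -0.      0.0008]
pos [ 0.5439 -0.1694  0.1525] phi 2.5852 F [-0.13 -0.05  0.45] M [ 0.03 -0.02 -0.04] q [-0.3   0.4  -0.18  0.99  0.    0.25] open 0.04276645616575252 gf 0.0 t 23.05
```

Call:
carry_out(dp=[[0, 0, -0.05], [0, 0, -0.12], [0, 0, -0.2], [0, 0, -0.3], [0, 0, -0.4], [0, 0, -0.5], [0, 0, -0.5]], dr=[[0, 0, 0], [0, 0, 0], [0, 0, 0], [0, 0, 0], [0, 0, 0], [0, 0, 0], [0, 0, 0]], jaw=[0, 0, 0, 0, 0, 0, 0])

```text
time_s: 23.92
ee_pos: [0.5447, -0.1697, 0.3059]
orientation: [0.861, 3.016, -0.0]
contact_force: [0.1, -1.4, -0.7]
opening: 0.043
grasp_force: 0.0
```

```bash
python3 go.py 0.42 0.12 0.30 2.584
```

```text
dp [0.8631 0.6005 0.0162] dr [0.0009 0.0031 0.0007]
pos [ 0.5447 -0.1697  0.3059] phi 2.5851 F [ 0.07 -1.37 -0.73] M [ 0.03  0.02 -0.02] q [-0.3   0.31  0.1   1.35  0.    0.25] open 0.04301268281256795 gf 0.0 t 23.925
```

Call:
carry_out(dp=[[0.12, 0.09, 0], [0.24, 0.17, 0], [0.36, 0.25, 0], [0.48, 0.33, 0], [0.6, 0.42, 0], [0.72, 0.5, 0], [0.86, 0.6, 0], [0.86, 0.6, 0]], dr=[[0, 0, 0], [0, 0, 0], [0, 0, 0], [0, 0, 0], [0, 0, 0], [0, 0, 0], [0, 0, 0], [0, 0, 0]], jaw=[0, 0, 0, 0, 0, 0, 0, 0])

```text
time_s: 24.92
ee_pos: [0.4183, 0.1219, 0.3025]
orientation: [-0.856, -3.022, -0.0]
contact_force: [0.2, -0.4, 0.6]
opening: 0.0426
grasp_force: 0.0
```

```bash
python3 - <<'E'
from h import *
s=cap("scene"); u,v=proj(s,[.544,-.167,.06])[0].astype(int); a=s["img"][v-30:v+30,u-30:u+30]
t=cap("top"); b=t["img"][180:240,260:320]; save(np.hstack([a,b]),"pics/end.png",6)
for o in("beaker","flask","timer"): print(o,[np.round(d["box"]) for d in robot.spot_in(t,o)][:1])
E
```

```text
beaker [array([368., 212.,  26.,  19.])]
flask [array([277., 143.,  19.,  24.])]
timer [array([232., 192.,  22.,  26.])]
```

View pics/end.png

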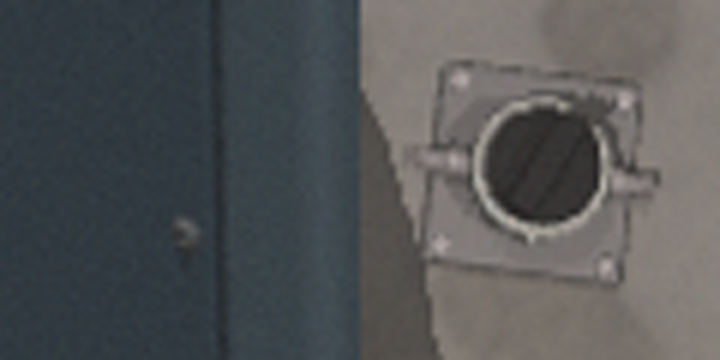

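The top view shows the cartridge seated and centred in the bowl at crop (541,167), with its bar at the turned angle. The bystanders have not moved. Handing in.

```bash
python3 -c "
from cell import robot
print(robot.finish_job())"
```

```text
the job is handed in; nothing more can be done
None
```

The cartridge is in the filter head, twisted clockwise to its stop and held in its catches (it resisted about a 10 N upward pull), with press forces read at up to about 15 N, the beaker, flask and timer not moved, and the job handed in at about 25 s.

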